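# Change the label-paper roll and clear the waste

## Robot

A 7-joint arm with a two-finger parallel gripper is mounted at the origin on the work surface. World frame = base frame: x ahead of the robot, y to its left, z up, the work surface at z = 0. Lengths are in m, angles in rad, forces in N, time in s.
With the tool pointing down it reaches from about 0.4 to 0.85 m from the base axis. Payload 10.4 kg.
Tool frame: the origin (TCP) lies between the finger pads; the fingertips stand ahead of it and the grasp point (between the pads) lies 3 mm ahead of it (r.tips_ahead is the z of the fingertips in the tool frame, in m); z points along the fingers, y is the line along which they close (so a half turn about z gives the same grasp; the last joint's range is limited). The gripper opens to 87 mm and grips with 3 to 60 N. Pads are 19 mm wide; open, the fingers measure 117 mm over their backs; the gripper's body (75 mm by 190 mm) begins 51 mm behind the grasp point.
Start: joints at [-0.023, 0.332, -0.065, 1.46, 0.022, 1.35, -0.088], TCP at [0.625, 0, 0.245] pointing down, gripper open.
Joint ranges: [-2.6, 2.6], [-0.5, 2.12], [-1.47, 1.34], [0.16, 2.42], [-1.27, 4.41], [0.06, 2.06], [-2.6, 2.6]. Speed limits (rad/s): [2.22, 2.22, 2.79, 2.79, 3.14, 3.14, 3.14].

## Interface

Orientations are given as a unit quaternion [x, y, z, w].
In Python, from bench import telemetry, camera, get_calibration, r gives the robot as it stands.
- The arm moves only by the tool drive_tool, never from a script. Its argument "series" is one flat list of numbers, 7 for each row, row after row: the turn, a rotation vector about the tool's x, y, z in units of 5 degrees (1.0 is 5 degrees), then the shift along the tool's x, y, z in units of 40 mm (1.0 is 40 mm), then the opening, from -1 (shut) to 1 (fully open). A call has 1 to 10 rows; each row is the pose to reach, as a shift and turn from the pose commanded when the call began, along the tool's axes at that moment; what a row does not reach only later rows make up. A row lasts 1/12 s, in which the tool goes at most 41.7 mm and 7.16 degrees, less where a joint would pass 70% of its speed; a pose out of reach is approached as far as the arm can. A call with a gripper value outside its range is refused whole. The fingers move at their own pace and stop on an object; "grip_force" is the grip in N (left out, the last holds). Time passes only in rows, so rows that repeat a pose let the fingers close. It gives the time, the measured TCP pose, the force, the opening and the grip force at its end, in the units of the state.
- telemetry.read_state(): the state, without advancing time (a new reading comes with each control period).
- camera(name): name is "scene" or "side" or "wrist"; returns the picture (384x512x3 uint8, red, green, blue); there is no depth.
- get_calibration(name): a dict with "fovy" (degrees; the focal length in pixels is half the picture's height over the tangent of half this angle, whatever the lens; pixels are square), "cx", "cy" (the principal point, pixels), "xyz" and "rotation" of the camera in the world. Camera axes: x right, y up, looking along -z (the intrinsics and any distortion apply to the point x, -y, -z); pixel columns grow to the right and rows downward; lengths in m; the calibration is good to about 2 mm. The wrist camera is an equidistant fisheye: a pixel r from the principal point sees the ray r / f radians off the axis. A picture is of the moment at which its call begins: read the wrist's pose just before it. get_calibration takes no time and is no camera call; for the wrist camera it gives the pose at the moment of the call.
- r.close_job(): hands the job in; it is judged then, once.
The state is a dict: "time": time; "joint_positions": joint angles; "joint_vel": joint speeds; "joint_torque": joint torques, N m; "ee_pos": TCP position; "eef_rot": TCP orientation; "ft_force": force on the tool from outside, world axes, zero at the start; "torque": the same for the moment, N m; "width": finger opening in m; "grip_force": force on a finger pad.
Only numpy, scipy, OpenCV 4.12 (cv2) and the standard library are available. Lean on these libraries where they do the work, as an engineer would, in place of code of your own. Each camera call takes 0.05 s, during which the arm holds its last target. There are 200 camera calls.

## Task

The label-paper roll on this bench is used up: put the empty cardboard core from the spindle, and the two crumpled paper balls lying among the sample pots, into the open grey waste bin. Put the fresh roll in its place, lowering it over the spindle rather than dropping it, until it stands fully down on the base plate. Leave the two white pots and the amber jar standing where they are.

Things in the scene. Friction and masses are not known exactly. Their poses are not given: they have to be found in the camera images.
- bin: open-topped rectangular grey plastic waste bin, 180 (its x) by 160 (its y) by 110 mm high, walls and floor 4 mm thick; does not move. Origin: centre of its underside, z up. It may stand to the robot's left or right
- stand: roll stand, does not move: dark steel disc 120 mm across and 14 mm thick with an upright bright steel spindle in its centre, 19 mm across, whose top is rounded over the last 8 mm and ends 88 mm above the bench. Origin: centre of the underside of the disc, z up. It stands left or right, across from the bin
- seat (a point): point on the spindle's axis at the height of the disc's upper face (14 mm above the bench), where a roll or core comes to rest; z up
- core: empty brown cardboard tube, 33 mm outside, 26 mm bore, 60 mm long, about 20 g; starts standing over the spindle on the disc (the spindle's tip shows 14 mm above it). Origin: centre of its lower end, z along its axis
- core_center (a point): middle of the empty core's axis, 30 mm from either end
- roll: fresh roll of label paper standing upright on the bench: white cylinder 62 mm across and 60 mm high on a brown cardboard core with a 26 mm through bore, 100 to 200 g; the same either way up. Origin: centre of its lower end, z along its axis
- roll_center (a point): middle of the fresh roll's axis, 30 mm from either end
- wad_a: larger crumpled paper ball, firm and lumpy with a flat foot, about 45 to 50 mm across and 45 mm high, light. Origin: centre of its foot, z up at the start
- wad_a_center (a point): middle of the larger paper ball, 24 mm above its foot
- wad_b: smaller crumpled paper ball, firm and lumpy with a flat foot, about 38 to 43 mm across and 38 mm high, light. Origin: centre of its foot, z up at the start
- wad_b_center (a point): middle of the smaller paper ball, 20 mm above its foot
- pot_a: closed white plastic sample pot with a screw cap, 36 mm across, 55 mm high, standing on the bench; to be left alone. Origin: centre of its underside, z up
- pot_b: a second white sample pot, the same as the first; to be left alone. Origin: centre of its underside, z up
- jar: closed amber glass jar with a black cap, 44 mm across, 65 mm high, standing on the bench; to be left alone. Origin: centre of its underside, z up
There are look-alikes about, which are no part of the job. What is shaped like the roll but purple is not meant.

How it is judged:
At the end, for the whole second after the job is handed in: Both paper balls and the core at rest in the bin (middles inside its walls, below 100 mm above its underside); fresh roll at rest over the spindle, upright within 0.08 rad, its middle within 8 mm of the axis and 25 to 35 mm above the disc (fully down is 30) (x of wad_a_center in the frame of bin between -0.086 and 0.086 m and y of wad_a_center in the frame of bin between -0.076 and 0.076 m and z of wad_a_center in the frame of bin between 0 and 0.1 m and linear speed of each of wad_a, wad_b, core, roll below 0.03 m/s and x of wad_b_center in the frame of bin between -0.086 and 0.086 m and y of wad_b_center in the frame of bin between -0.076 and 0.076 m and z of wad_b_center in the frame of bin between 0 and 0.1 m and x of core_center in the frame of bin between -0.086 and 0.086 m and y of core_center in the frame of bin between -0.076 and 0.076 m and z of core_center in the frame of bin between 0 and 0.1 m and horizontal distance between roll_center and seat below 0.008 m and z of roll_center in the frame of seat between 0.025 and 0.035 m and angle between the z axis of roll and the z axis of stand, either way round below 0.08 rad); the robot touches nothing.
It fails at once if a pot or the jar is pushed more than 40 mm away or tipped by more than 0.5 rad (distance of any of pot_a, pot_b, jar from where it was at the start of the episode above 0.04 m or angle between any of pot_a, pot_b, jar's own z axis and vertical above 0.5 rad).
It fails at once if the fresh roll is dropped onto the spindle: it comes down round the spindle faster than 0.5 m/s (horizontal distance between roll_center and seat below 0.008 m and z of roll_center in the frame of seat below 0.085 m and linear speed of roll above 0.5 m/s).
It also fails if it takes over 72 s, if anything falls off the work surface, if the arm or the gripper's body presses on something with over 40 N, if the wrist force passes 120 N, or if a joint passes its speed limit or range.

## Working session

There is one attempt and no reset: what is moved stays moved. The work goes in short steps, Python scripts to look and compute and a tool call to move; the robot and the scene stay as the last step left them, time stands still between calls to the robot, and variables do not carry over. Pictures are saved under pics/ and viewed, at most 10 in all, crops included, and the job is handed in when it is done.

Besides the shell and the picture viewer there is one more tool, called after "Request:" in YAML: its name, and indented under it one key for each argument. drive_tool: Moves the arm, as the interface text tells. Its arguments: {"type":"object","properties":{"series":{"type":"array"},"grip_force":{"type":"number"}},"required":["series"]}

```bash
mkdir -p pics; python3 - <<'E'
from bench import telemetry,camera,get_calibration,r
import cv2,numpy as np
for n in("scene","side","wrist"):
    c=get_calibration(n);print(n,{k:np.round(v,4).tolist() for k,v in c.items() if not isinstance(v,str)})
    im=camera(n)[:,:,::-1];cv2.imwrite(f"pics/{n}0.png",im)
    if n=="scene":cv2.imwrite("pics/scene0.png",cv2.resize(im,(800,600),interpolation=cv2.INTER_CUBIC))
    if n=="side":cv2.imwrite("pics/side0.png",cv2.resize(im,(800,600),interpolation=cv2.INTER_CUBIC))
s=telemetry.read_state();print(s,r.tips_ahead)
E
```

```text
scene {'fovy': 44.7188, 'cx': 254.561, 'cy': 186.9246, 'xyz': [1.1237, 0.1584, 0.8809], 'rotation': [0.2081, 0.2685, 0.7396, 0.581]}
side {'fovy': 57.18, 'cx': 249.8007, 'cy': 188.1541, 'xyz': [0.2848, -0.5681, 0.8146], 'rotation': [0.3347, -0.0605, -0.1402, 0.9299]}
wrist {'fovy': 65.7065, 'cx': 256.4899, 'cy': 189.8567, 'xyz': [0.6258, 0.0769, 0.3841], 'rotation': [-0.1414, 0.0004, 0.0002, 0.99]}
{'time': 0.15, 'joint_positions': array([-0.02259898,  0.33270057, -0.06467371,  1.46072589,  0.02162539,
        1.34988174, -0.088498  ]), 'joint_vel': array([ 4.63278007e-04,  5.46429591e-05, -9.56615763e-04, -3.84689104e-03,
        6.65868113e-04,  2.31150923e-04,  1.25059242e-03]), 'joint_torque': array([ 1.82067095e-03, -6.23630190e+01,  2.54254905e-02, -3.90143681e+01,
       -6.11935230e-02,  3.71907104e-02, -1.53469024e-06]), 'ee_pos': array([ 6.24746736e-01, -2.27087522e-05,  2.43963699e-01]), 'eef_rot': array([ 7.07107342e-01,  7.07106037e-01, -3.86456828e-04, -3.32692972e-04]), 'ft_force': array([1.20941936, 0.06117578, 0.17856591]), 'torque': array([-0.01071848,  0.00944143, -0.06517348]), 'grip_force': 0.0, 'width': 0.08692031919924634} 0.022
```

View pics/scene0.png

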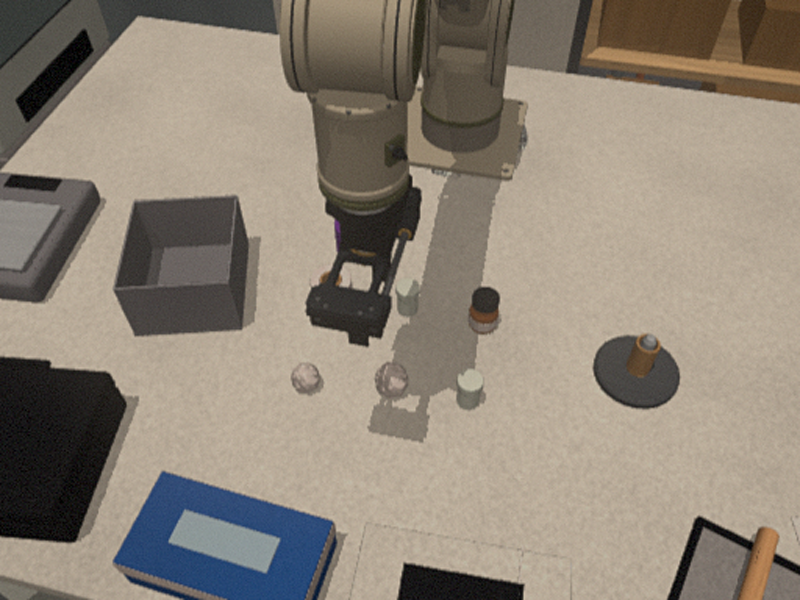

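View pics/side0.png

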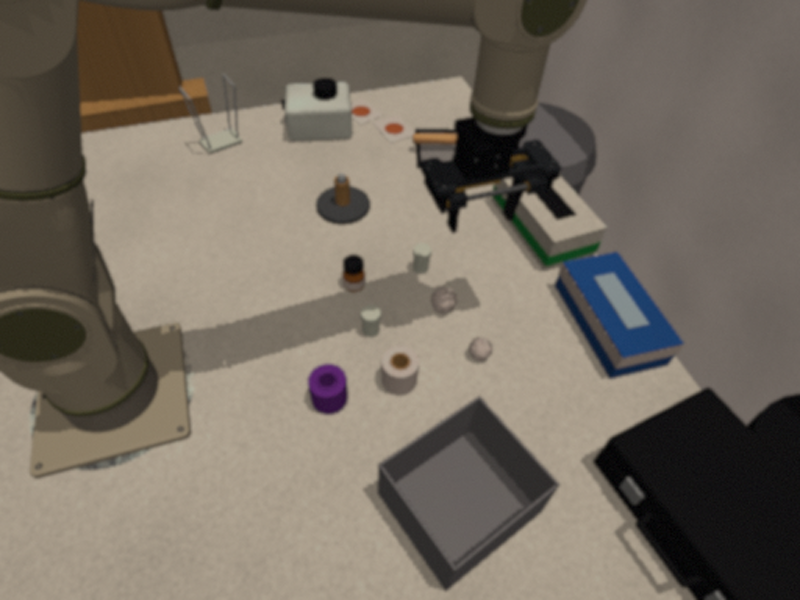

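In the scene picture the bin is at (185,265), robot's right. The wads are at (391,380), larger, and (306,378), smaller. The pots are at (407,297) and (469,387), the jar at (484,310), and the core on its spindle at (645,350).

Candidates in the side picture:
- **Roll:** the white cylinder with a brown bore at (400,370) fits. The purple cylinder at (328,388) is the decoy. The white pots at (371,320) and (422,258) are smaller and capped.
- **Core:** only the brown tube on the stand at (342,190) fits.

```bash
cat > h.py <<'E'
import numpy as np,cv2
from scipy.spatial.transform import Rotation as R
from bench import telemetry,camera,get_calibration,r
def ray(n,u,v,c=None):
    c=c or get_calibration(n);f=192/np.tan(np.radians(c["fovy"])/2)
    x,y=u-c["cx"],v-c["cy"]
    if n=="wrist":
        q=np.hypot(x,y);t=q/f;d=np.array([np.sin(t)*x/q,-np.sin(t)*y/q,-np.cos(t)])
    else:d=np.array([x/f,-y/f,-1])
    return np.array(c["xyz"]),R.from_quat(c["rotation"]).apply(d)
def at(n,u,v,z,c=None):
    o,d=ray(n,u,v,c);return (o+d*(z-o[2])/d[2])[:2]
def proj(c,p):
    f=192/np.tan(np.radians(c["fovy"])/2);q=R.from_quat(c["rotation"]).inv().apply(np.array(p)-c["xyz"])
    q=q*[1,-1,-1];h=np.hypot(q[0],q[1]);t=np.arctan2(h,q[2]);return q[0]/h*t*f+c["cx"],q[1]/h*t*f+c["cy"]
E
python3 - <<'E'
from h import *
s=1.5625
P={"side":dict(roll=(401,361,.06),wa=(444,299,.024),wb=(480,349,.02),potA=(371,311,.055),potB=(422,251,.055),jar=(353,264,.065),tip=(342,179,.088),disc=(343,205,.014),b1=(480,402,.11),b2=(553,487,.11),b3=(448,580,.11),b4=(380,468,.11),purple=(328,378,.06)),
"scene":dict(wa=(391,380,.024),wb=(306,378,.02),potA=(407,284,.055),potB=(470,376,.055),jar=(485,295,.065),tip=(649,341,.088),disc=(637,370,.014),b1=(119,289,.11),b2=(135,201,.11),b3=(239,197,.11),b4=(246,279,.11))}
for n in P:
  print({k:np.round(at(n,a/s,b/s,z),3).tolist() for k,(a,b,z) in P[n].items()})
print(get_calibration("side").keys())
im=cv2.imread("pics/side0.png")[225:425,280:520]
cv2.imwrite("pics/crop1.png",cv2.resize(im,None,fx=3,fy=2.9,interpolation=cv2.INTER_CUBIC))
E
```

```text
{'roll': [0.462, -0.113], 'wa': [0.589, 0.015], 'wb': [0.61, -0.106], 'potA': [0.445, 0.003], 'potB': [0.58, 0.115], 'jar': [0.442, 0.111], 'tip': [0.477, 0.329], 'disc': [0.477, 0.333], 'b1': [0.537, -0.242], 'b2': [0.578, -0.384], 'b3': [0.408, -0.446], 'b4': [0.371, -0.294], 'purple': [0.341, -0.11]}
{'wa': [0.59, 0.014], 'wb': [0.612, -0.103], 'potA': [0.44, 0.001], 'potB': [0.578, 0.121], 'jar': [0.442, 0.118], 'tip': [0.488, 0.345], 'disc': [0.485, 0.347], 'b1': [0.588, -0.373], 'b2': [0.421, -0.433], 'b3': [0.375, -0.281], 'b4': [0.529, -0.209]}
dict_keys(['fovy', 'cx', 'cy', 'xyz', 'rotation'])
```

View pics/crop1.png

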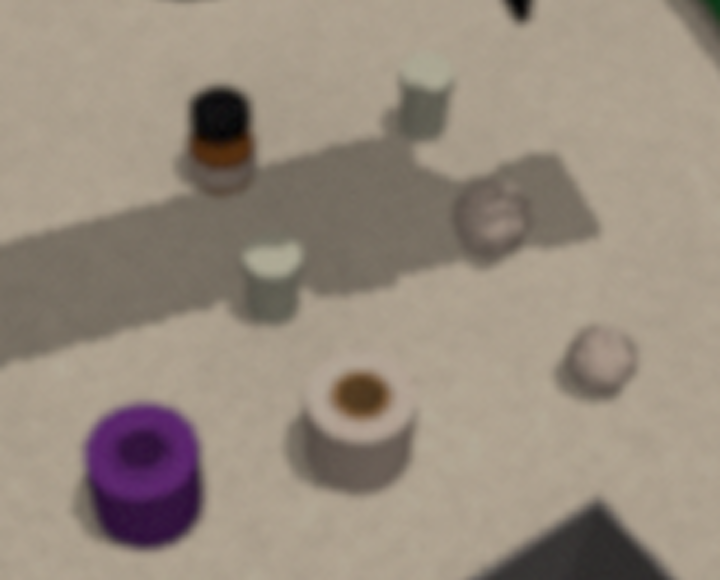

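View pics/wrist0.png

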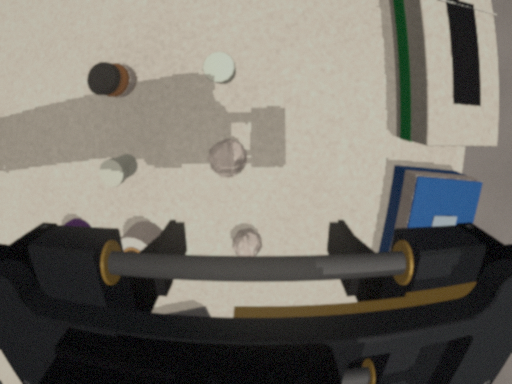

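The crop confirms the white roll with a brown bore at (360,420), against the purple one at (143,470). The wrist view shows wad_a at (228,157) and wad_b at (247,242), both clear of the fingers. I'll take wad_b first.

Request:
drive_tool:
  series: [0, 0, 0, -1.3, -0.16, 0, 1, 0, 0, 0, -2.62, -0.33, 0, 1, 0, 0, 0, -2.62, -0.33, 1, 1, 0, 0, 0, -2.62, -0.33, 2, 1, 0, 0, 0, -2.62, -0.33, 3, 1, 0, 0, 0, -2.62, -0.33, 4, 1, 0, 0, 0, -2.62, -0.33, 5, 1, 0, 0, 0, -2.62, -0.33, 5.4, 1, 0, 0, 0, -2.62, -0.33, 5.4, 1, 0, 0, 0, -2.62, -0.33, 5.4, -1]
  grip_force: 8

```text
time: 0.98
ee_pos: [0.6112, -0.1047, 0.0274]
eef_rot: [0.707, 0.707, -0.001, -0.001]
ft_force: [0.4, -0.8, -0.3]
width: 0.0842
grip_force: 0.0
```

Request:
drive_tool:
  series: [0, 0, 0, 0, 0, 0, -1, 0, 0, 0, 0, 0, 0, -1, 0, 0, 0, 0, 0, 0, -1, 0, 0, 0, 0, 0, 0, -1, 0, 0, 0, 0, 0, 0, -1]

```text
time: 1.4
ee_pos: [0.612, -0.1048, 0.0289]
eef_rot: [0.707, 0.707, 0.0, 0.0]
ft_force: [0.5, -0.0, -0.8]
width: 0.0548
grip_force: 0.0
```

Request:
drive_tool:
  series: [0, 0, 0, 0, 0, 0, -1, 0, 0, 0, 0, 0, 0, -1, 0, 0, 0, 0, 0, 0, -1, 0, 0, 0, 0, 0, 0, -1, 0, 0, 0, 0, 0, 0, -1]

```text
time: 1.82
ee_pos: [0.6119, -0.1048, 0.0286]
eef_rot: [0.707, 0.707, 0.0, 0.0]
ft_force: [0.4, 0.5, 1.0]
width: 0.0388
grip_force: 8.0
```

Request:
drive_tool:
  series: [0, 0, 0, 0, 0, -1, -1, 0, 0, 0, 0, 0, -2, -1, 0, 0, 0, 0, 0, -3, -1, 0, 0, 0, -0.8, -0.5, -3.8, -1, 0, 0, 0, -1.6, -1, -4, -1, 0, 0, 0, -2.4, -1.5, -4, -1, 0, 0, 0, -3.2, -2, -4, -1, 0, 0, 0, -4, -2.4, -4, -1, 0, 0, 0, -4.8, -2.9, -4, -1, 0, 0, 0, -5.8, -3.4, -4, -1]

```text
time: 2.65
ee_pos: [0.4763, -0.3345, 0.1888]
eef_rot: [0.707, 0.708, 0.0, 0.0]
ft_force: [0.6, -0.7, 0.0]
width: 0.0389
grip_force: 8.0
```

Request:
drive_tool:
  series: [0, 0, 0, 0, 0, 1, -1, 0, 0, 0, 0, 0, 1.6, -1, 0, 0, 0, 0, 0, 1.6, -1, 0, 0, 0, 0, 0, 1.6, 1, 0, 0, 0, 0, 0, 1.6, 1, 0, 0, 0, 0, 0, 1.6, 1, 0, 0, 0, 0, 0, 1.6, 1, 0, 0, 0, 0, 0, 1.6, 1, 0, 0, 0, 0, 0, 1, 1, 0, 0, 0, 0, 0, 0, 1]

```text
time: 3.48
ee_pos: [0.4754, -0.3327, 0.186]
eef_rot: [0.707, 0.707, -0.001, -0.003]
ft_force: [1.0, -0.5, -0.1]
width: 0.0777
grip_force: 0.0
```

Request:
drive_tool:
  series: [0, 0, 0, 0.9, 0.3, 0, 0.7, 0, 0, 0, 1.8, 0.6, 0, 0.7, 0, 0, 0, 2.7, 0.9, 0, 0.7, 0, 0, 0, 3.6, 1.2, 0, 0.7, 0, 0, 0, 4.5, 1.5, 0, 0.7, 0, 0, 0, 5.4, 1.8, 0, 0.7, 0, 0, 0, 6.3, 2.1, 0, 0.7, 0, 0, 0, 7.2, 2.4, 0, 0.7, 0, 0, 0, 8.1, 2.65, 0, 0.7, 0, 0, 0, 8.74, 2.87, 0, 0.7]

```text
time: 4.32
ee_pos: [0.5925, 0.0198, 0.1893]
eef_rot: [0.706, 0.708, 0.001, -0.0]
ft_force: [-0.3, 0.6, 0.4]
width: 0.0739
grip_force: 0.0
```

```bash
python3 - <<'E'
from h import *
c=get_calibration("wrist");cv2.imwrite("pics/w1.png",camera("wrist")[:,:,::-1])
print(telemetry.read_state()["ee_pos"])
print({k:np.round(proj(c,p)).tolist() for k,p in dict(wa=(.59,.0145,.024),potA=(.443,.002,.055),potB=(.579,.118,.055),roll=(.462,-.113,.06),jar=(.442,.115,.065)).items()})
im=cv2.imread("pics/w1.png");s=camera("scene")[:,:,::-1]
cv2.imwrite("pics/v1.png",np.hstack([cv2.resize(im,(500,375)),cv2.resize(s[110:290,50:200],(300,375))]))
E
```

```text
[0.59334642 0.02531769 0.18919231]
{'wa': [253.0, 184.0], 'potA': [114.0, 203.0], 'potB': [241.0, 83.0], 'roll': [144.0, 297.0], 'jar': [99.0, 94.0]}
```

View pics/v1.png

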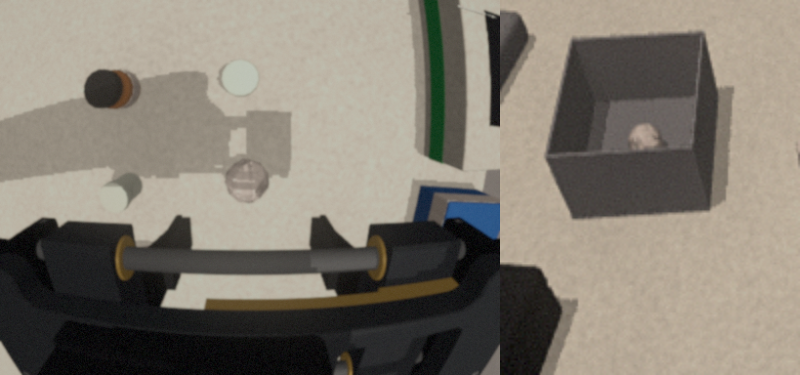

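The right crop shows wad_b in the bin at (645,137). wad_a is at (246,180) in the wrist view, as predicted. Going down on it.

Request:
drive_tool:
  series: [0, 0, 0, 0, 0, 1, 0.7, 0, 0, 0, 0, 0, 2, 0.7, 0, 0, 0, 0, 0, 3, 0.7, 0, 0, 0, 0, 0, 3.7, 0.7, 0, 0, 0, 0, 0, 3.95, 0.7, 0, 0, 0, 0, 0, 3.95, -1, 0, 0, 0, 0, 0, 3.95, -1, 0, 0, 0, 0, 0, 3.95, -1, 0, 0, 0, 0, 0, 3.95, -1, 0, 0, 0, 0, 0, 3.95, -1]

```text
time: 5.25
ee_pos: [0.5931, 0.0156, 0.0324]
eef_rot: [0.707, 0.707, 0.001, 0.001]
ft_force: [0.7, 0.2, 0.7]
width: 0.0487
grip_force: 0.1
```

Request:
drive_tool:
  series: [0, 0, 0, 0, 0, 0, -1, 0, 0, 0, 0, 0, 0, -1, 0, 0, 0, 0, 0, 0, -1]

```text
time: 5.5
ee_pos: [0.593, 0.0156, 0.0322]
eef_rot: [0.707, 0.707, 0.001, 0.001]
ft_force: [-1.3, -1.1, 7.6]
width: 0.0464
grip_force: 8.0
```

Request:
drive_tool:
  series: [0, 0, 0, 0, 0, -1, -1, 0, 0, 0, 0, 0, -2, -1, 0, 0, 0, 0, 0, -3, -1, 0, 0, 0, -0.9, -0.3, -3.8, -1, 0, 0, 0, -1.8, -0.6, -3.9, -1, 0, 0, 0, -2.7, -0.9, -3.9, -1, 0, 0, 0, -3.6, -1.2, -3.9, -1, 0, 0, 0, -4.5, -1.5, -3.9, -1, 0, 0, 0, -5.4, -1.8, -3.9, -1, 0, 0, 0, -6.3, -2.1, -3.9, -1]

```text
time: 6.33
ee_pos: [0.5072, -0.2381, 0.1874]
eef_rot: [0.707, 0.707, 0.0, 0.001]
ft_force: [1.1, -1.4, 0.1]
width: 0.0463
grip_force: 8.0
```

Request:
drive_tool:
  series: [0, 0, 0, -0.9, -0.3, 0, -1, 0, 0, 0, -1.8, -0.6, 0, -1, 0, 0, 0, -2.4, -0.8, 0.5, -1, 0, 0, 0, -2.4, -0.8, 1.3, -1, 0, 0, 0, -2.4, -0.8, 1.3, -1, 0, 0, 0, -2.4, -0.8, 1.3, 1, 0, 0, 0, -2.4, -0.8, 1.3, 1, 0, 0, 0, -2.4, -0.8, 1.3, 1, 0, 0, 0, -2.4, -0.8, 0.5, 1, 0, 0, 0, -2.4, -0.8, -0.5, 1]

```text
time: 7.17
ee_pos: [0.4753, -0.3308, 0.2062]
eef_rot: [0.706, 0.708, -0.0, -0.002]
ft_force: [1.3, -1.2, 0.6]
width: 0.0715
grip_force: 0.0
```

Request:
drive_tool:
  series: [0, 0, 0, 1, 0, 0, 1, 0, 0, 0, 2, 0, 0, 1, 0, 0, 0, 3, 0, 0, 1, 0, 0, 0, 4, 0, 0, 1, 0, 0, 0, 5, 0, 0, 1, 0, 0, 0, 6, 0, 0, 1, 0, 0, 0, 7, 0, 0, 1, 0, 0, 0, 8, 0, 0, 1, 0, 0, 0, 9, 0, 0, 1, 0, 0, 0, 10, 0, 0, 1]

```text
time: 8.0
ee_pos: [0.476, 0.0703, 0.2086]
eef_rot: [0.707, 0.708, 0.001, 0.001]
ft_force: [0.6, -0.4, -0.5]
width: 0.0873
grip_force: 0.0
```

Request:
drive_tool:
  series: [0, 0, 0, 1, 0, 0, 1, 0, 0, 0, 2, 0, 0, 1, 0, 0, 0, 3, 0, 0, 1, 0, 0, 0, 4, 0, 0, 1, 0, 0, 0, 4.3, 0, 0, 1, 0, 0, 0, 4.3, 0, 0, 1, 0, 0, 0, 4.3, 0, 0, 1, 0, 0, 0, 4.3, 0, 0, 1, 0, 0, 0, 4.3, 0, 0, 1]

```text
time: 8.75
ee_pos: [0.4765, 0.2382, 0.2071]
eef_rot: [0.708, 0.706, 0.0, 0.0]
ft_force: [0.4, -0.6, -0.7]
width: 0.087
grip_force: 0.0
```

```bash
python3 - <<'E'
from h import *
c=get_calibration("wrist");im=camera("wrist")[:,:,::-1]
print(telemetry.read_state()["ee_pos"],{k:np.round(v,4).tolist() for k,v in c.items()})
s=camera("scene")[:,:,::-1]
cv2.imwrite("pics/v2.png",np.hstack([cv2.resize(im[80:305,130:430],(560,420),interpolation=cv2.INTER_CUBIC),cv2.resize(s[110:290,50:200],(240,420))]))
print({k:np.round(proj(c,p)).tolist() for k,p in dict(tip=(.482,.338,.088),disc=(.482,.338,.014)).items()})
E
```

```text
[0.47643752 0.23823287 0.2070134 ] {'fovy': 65.7065, 'cx': 256.4899, 'cy': 189.8567, 'xyz': [0.4774, 0.3152, 0.3474], 'rotation': [-0.1415, -0.0006, -0.0009, 0.9899]}
{'tip': [261.0, 79.0], 'disc': [260.0, 85.0]}
```

View pics/v2.png

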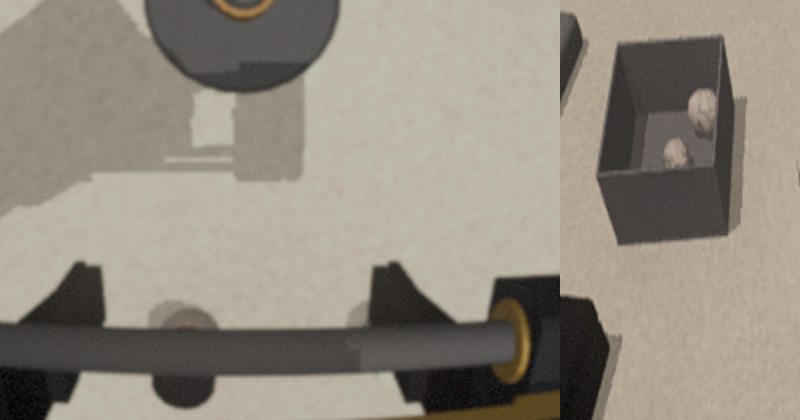

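Both wads are in the bin, at (703,110) and (676,153) in the right crop. The wrist view shows the disc at the top, with the core ring near (243,0) in the crop. I'll fit the disc and the core from one more wrist frame.

```bash
cat > disc.py <<'E'
from h import *
from scipy.optimize import least_squares
c=get_calibration("wrist");im=camera("wrist")[:,:,::-1]
g=cv2.GaussianBlur(cv2.cvtColor(im,cv2.COLOR_BGR2GRAY),(3,3),0)
# radial darkest-to-bright edge from the expected disc centre
C=np.array([.482,.338]);
for it in range(3):
    pts=[]
    for a in np.arange(0,2*np.pi,.05):
        rs=np.arange(.045,.08,.0005)
        q=[proj(c,(C[0]+x*np.cos(a),C[1]+x*np.sin(a),.014)) for x in rs]
        v=np.array([g[int(round(y)),int(round(x))] if 0<=x<511 and 0<=y<383 else 0 for x,y in q],float)
        d=v[6:]-v[:-6];i=d.argmax()
        if d[i]>25:pts.append(C+rs[i+3]*np.array([np.cos(a),np.sin(a)]))
    P=np.array(pts);s=least_squares(lambda p:np.hypot(*(P-p[:2]).T)-p[2],[*C,.06],loss="soft_l1",f_scale=.001);C=s.x[:2]
print("disc",s.x.round(4),len(P),np.median(abs(s.fun)).round(4))
hsv=cv2.cvtColor(im,cv2.COLOR_BGR2HSV);u,v=proj(c,(*C,.08));u,v=int(u),int(v)
m=cv2.inRange(hsv,(5,90,60),(22,255,255));w=np.zeros_like(m);cv2.circle(w,(u,v),30,255,-1);m&=w
k=cv2.findNonZero(m);(x,y),rad=cv2.minEnclosingCircle(k);print("core top ring",x,y,rad,at("wrist",x,y,.074,c).round(4))
print(telemetry.read_state()["ee_pos"].round(4))
cv2.imwrite("pics/raw3.png",im)
E
python3 disc.py
```

```text
disc [0.4812 0.3466 0.0585] 126 0.0004
core top ring 260.05609130859375 72.402587890625 18.710824966430664 [0.4809 0.3458]
[0.4763 0.2386 0.2068]
```

Request:
drive_tool:
  series: [0, 0, 0, 1, 0.12, 0, 0.6, 0, 0, 0, 2, 0.12, 0, 0.6, 0, 0, 0, 2.7, 0.12, 0, 0.6, 0, 0, 0, 2.7, 0.12, 0.8, 0.6, 0, 0, 0, 2.7, 0.12, 1.6, 0.6, 0, 0, 0, 2.7, 0.12, 2.4, 0.4, 0, 0, 0, 2.7, 0.12, 3, 0.2, 0, 0, 0, 2.7, 0.12, 3.5, 0, 0, 0, 0, 2.7, 0.12, 3.5, 0, 0, 0, 0, 2.7, 0.12, 3.5, -1]

```text
time: 9.73
ee_pos: [0.4806, 0.3469, 0.0662]
eef_rot: [0.707, 0.707, -0.001, -0.0]
ft_force: [1.0, 0.1, 1.2]
width: 0.0442
grip_force: 0.0
```

Request:
drive_tool:
  series: [0, 0, 0, 0, 0, 0, -1, 0, 0, 0, 0, 0, 0, -1, 0, 0, 0, 0, 0, 0, -1, 0, 0, 0, 0, 0, 0, -1, 0, 0, 0, 0, 0, 0, -1]
  grip_force: 6

```text
time: 10.15
ee_pos: [0.4813, 0.3481, 0.0679]
eef_rot: [0.707, 0.707, 0.001, 0.0]
ft_force: [-1.8, -1.0, 7.8]
width: 0.0323
grip_force: 6.0
```

Request:
drive_tool:
  series: [0, 0, 0, 0, 0, -0.5, -1, 0, 0, 0, 0, 0, -1.2, -1, 0, 0, 0, 0, 0, -2, -1, 0, 0, 0, 0, 0, -2.8, -1, 0, 0, 0, 0, 0, -3.6, -1, 0, 0, 0, -0.8, 0, -3.8, -1, 0, 0, 0, -1.7, 0, -3.8, -1, 0, 0, 0, -2.6, 0, -3.8, -1, 0, 0, 0, -3.5, 0, -3.8, -1, 0, 0, 0, -4.4, 0, -3.8, -1]

```text
time: 10.98
ee_pos: [0.4805, 0.1699, 0.219]
eef_rot: [0.707, 0.707, 0.0, 0.0]
ft_force: [0.7, -0.9, -0.7]
width: 0.0321
grip_force: 6.0
```

Request:
drive_tool:
  series: [0, 0, 0, -0.9, 0, 0, -1, 0, 0, 0, -1.8, 0, 0, -1, 0, 0, 0, -2.7, 0, 0, -1, 0, 0, 0, -3.6, 0, 0, -1, 0, 0, 0, -4.5, 0, 0, -1, 0, 0, 0, -5.4, 0, 0, -1, 0, 0, 0, -6.3, 0, 0, -1, 0, 0, 0, -7.2, 0, 0, -1, 0, 0, 0, -8.1, 0, 0, -1, 0, 0, 0, -9, 0, 0, -1]

```text
time: 11.82
ee_pos: [0.4805, -0.1902, 0.2191]
eef_rot: [0.707, 0.707, 0.0, 0.0]
ft_force: [1.3, -0.3, 0.3]
width: 0.0323
grip_force: 6.0
```

Request:
drive_tool:
  series: [0, 0, 0, -0.9, -0.1, 0, -1, 0, 0, 0, -1.8, -0.2, 0, -1, 0, 0, 0, -2.7, -0.2, 0, -1, 0, 0, 0, -3.4, -0.2, 0, -1, 0, 0, 0, -3.7, -0.2, 0, -1, 0, 0, 0, -3.7, -0.2, 0.5, -1, 0, 0, 0, -3.7, -0.2, 1.2, -1, 0, 0, 0, -3.7, -0.2, 1.4, -1, 0, 0, 0, -3.7, -0.2, 1.4, -1, 0, 0, 0, -3.7, -0.2, 1.4, -1]

```text
time: 12.65
ee_pos: [0.4731, -0.336, 0.1632]
eef_rot: [0.707, 0.707, 0.0, -0.0]
ft_force: [0.2, 1.1, -0.2]
width: 0.0321
grip_force: 6.0
```

Request:
drive_tool:
  series: [0, 0, 0, 0, 0, 0.7, -1, 0, 0, 0, 0, 0, 0.7, -1, 0, 0, 0, 0, 0, 0.7, 1, 0, 0, 0, 0, 0, 0.7, 1, 0, 0, 0, 0, 0, 0.7, 1, 0, 0, 0, 0, 0, 0.7, 1, 0, 0, 0, 0, 0, 0, 1, 0, 0, 0, 0, 0, -0.8, 1, 0, 0, 0, 0, 0, -1, 1, 0, 0, 0, 0, 0, -1, 1]

```text
time: 13.48
ee_pos: [0.4742, -0.3375, 0.2065]
eef_rot: [0.707, 0.707, 0.001, 0.003]
ft_force: [-0.3, 0.1, -0.3]
width: 0.078
grip_force: 0.0
```

Request:
drive_tool:
  series: [0, 0, 0, 0.9, 0, 0, 1, 0, 0, 0, 1.8, 0, 0, 1, 0, 0, 0, 2.7, 0, 0, 1, 0, 0, 0, 3.2, 0, 0, 1, 0, 0, 0, 3.2, 0, 0, 1, 0, 0, 0, 3.2, 0, 0, 1, 0, 0, 0, 3.2, 0, 0, 1, 0, 0, 0, 3.2, 0, 0, 1]

```text
time: 14.15
ee_pos: [0.4724, -0.2098, 0.2023]
eef_rot: [0.708, 0.706, -0.0, -0.0]
ft_force: [0.4, -0.6, -0.0]
width: 0.0871
grip_force: 0.0
```

```bash
python3 - <<'E'
from h import *
c=get_calibration("wrist");im=camera("wrist")[:,:,::-1]
print(telemetry.read_state()["ee_pos"])
u,v=map(int,proj(c,(.462,-.113,.06)));print(u,v)
s=camera("scene")[:,:,::-1];x0,y0=max(u-75,0),max(v-75,0);print(x0,y0)
cv2.imwrite("pics/raw4.png",im)
cv2.imwrite("pics/v3.png",np.hstack([cv2.resize(im[y0:y0+150,x0:x0+150],(450,450),interpolation=cv2.INTER_CUBIC),cv2.resize(s[110:230,65:165],(350,420))[:420].copy() if 0 else cv2.resize(s[110:230,65:165],(350,450))]))
hsv=cv2.cvtColor(im,cv2.COLOR_BGR2HSV);m=cv2.inRange(hsv,(5,90,20),(22,255,255));w=np.zeros_like(m);cv2.circle(w,(u,v),40,255,-1)
k=cv2.findNonZero(m&w);(x,y),rad=cv2.minEnclosingCircle(k);print("bore",x,y,rad,at("wrist",x,y,.06,c).round(4))
E
```

```text
[ 0.4724648  -0.20973193  0.20229145]
244 84
169 9
bore 243.5 83.27777862548828 16.72315216064453 [ 0.4615 -0.1117]
```

View pics/v3.png

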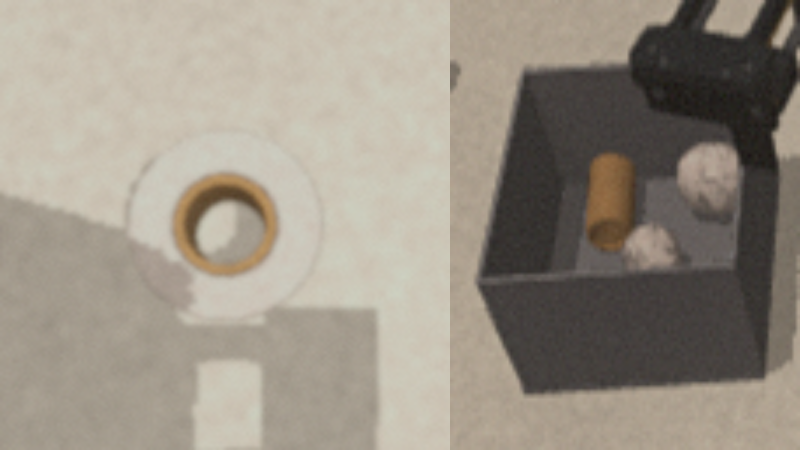

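The core is in the bin with both wads, in the right crop at (610,200). The roll's ring is centred at (225,223) in the left crop, giving (0.4615, -0.112).

Request:
drive_tool:
  series: [0, 0, 0, 0.9, -0.27, 0, 1, 0, 0, 0, 1.8, -0.27, 0, 1, 0, 0, 0, 2.45, -0.27, 0, 1, 0, 0, 0, 2.45, -0.27, 0, 1, 0, 0, 0, 2.45, -0.27, 0.8, 1, 0, 0, 0, 2.45, -0.27, 1.6, 1, 0, 0, 0, 2.45, -0.27, 2.4, 1, 0, 0, 0, 2.45, -0.27, 3.2, 1, 0, 0, 0, 2.45, -0.27, 3.9, 1, 0, 0, 0, 2.45, -0.27, 3.9, 1]

```text
time: 15.08
ee_pos: [0.4585, -0.1109, 0.0418]
eef_rot: [0.707, 0.707, -0.002, -0.003]
ft_force: [-2.1, -0.1, -0.4]
width: 0.0869
grip_force: 0.0
```

Request:
drive_tool:
  series: [0, 0, 0, 0, 0, 0, -1, 0, 0, 0, 0, 0, 0, -1, 0, 0, 0, 0, 0, 0, -1, 0, 0, 0, 0, 0, 0, -1, 0, 0, 0, 0, 0, 0, -1, 0, 0, 0, 0, 0, 0, -1, 0, 0, 0, 0, 0, 0, -1]
  grip_force: 20

```text
time: 15.67
ee_pos: [0.4627, -0.1107, 0.0479]
eef_rot: [0.707, 0.707, 0.0, 0.001]
ft_force: [-2.2, -0.4, 8.4]
width: 0.0618
grip_force: 20.0
```

Request:
drive_tool:
  series: [0, 0, 0, 0, 0, -0.5, -1, 0, 0, 0, 0, 0, -1.2, -1, 0, 0, 0, 0, 0, -2, -1, 0, 0, 0, 0, 0, -2.8, -1, 0, 0, 0, 0.6, 0, -3.4, -1, 0, 0, 0, 1.4, 0, -3.4, -1, 0, 0, 0, 2.3, 0, -3.4, -1, 0, 0, 0, 3.2, 0, -3.4, -1, 0, 0, 0, 4.1, 0, -3.4, -1, 0, 0, 0, 5, 0, -3.4, -1]

```text
time: 16.5
ee_pos: [0.4617, 0.0912, 0.1833]
eef_rot: [0.707, 0.707, 0.001, 0.0]
ft_force: [1.9, 0.5, -1.6]
width: 0.0619
grip_force: 20.0
```

Request:
drive_tool:
  series: [0, 0, 0, 0.9, 0.2, 0, -1, 0, 0, 0, 1.8, 0.45, 0, -1, 0, 0, 0, 2.7, 0.45, 0, -1, 0, 0, 0, 3.6, 0.45, 0, -1, 0, 0, 0, 4.2, 0.45, 0, -1, 0, 0, 0, 4.2, 0.45, 0, -1, 0, 0, 0, 4.2, 0.45, 0, -1, 0, 0, 0, 4.2, 0.45, 0, -1, 0, 0, 0, 4.2, 0.45, 0, -1, 0, 0, 0, 4.2, 0.45, 0, -1]

```text
time: 17.33
ee_pos: [0.4804, 0.2562, 0.1827]
eef_rot: [0.708, 0.706, 0.0, 0.0]
ft_force: [0.1, -0.5, -1.0]
width: 0.0625
grip_force: 20.0
```

```bash
python3 - <<'E'
from h import *
c=get_calibration("wrist");im=camera("wrist")[:,:,::-1]
st=telemetry.read_state();print(st["ee_pos"].round(4),st["eef_rot"].round(4),st["width"])
p=st["ee_pos"]
print("pred tip",proj(c,(.481,.3465,.088)),"roll top",proj(c,(p[0],p[1]-.001,p[2]+.012)),"bottom",proj(c,(p[0],p[1]-.001,p[2]-.048)))
cv2.imwrite("pics/v4.png",im)
E
python3 disc.py
```

```text
[0.4803 0.2564 0.1827] [7.077e-01 7.065e-01 0.000e+00 3.000e-04] 0.06207306979424122
pred tip (np.float64(255.6699182399414), np.float64(88.58226176045163)) roll top (np.float64(254.30788346420744), np.float64(267.4100130783977)) bottom (np.float64(254.81672609772178), np.float64(221.83622768971435))
disc [0.4812 0.3468 0.0584] 126 0.0004Traceback (most recent call last):
  File "disc.py", line 19, in <module>
    k=cv2.findNonZero(m);(x,y),rad=cv2.minEnclosingCircle(k);print("core top ring",x,y,rad,at("wrist",x,y,.074,c).round(4))
                                   ~~~~~~~~~~~~~~~~~~~~~~^^^
cv2.error: OpenCV(4.12.0) /io/opencv/modules/imgproc/src/shapedescr.cpp:201: error: (-215:Assertion failed) count >= 0 && (depth == CV_32F || depth == CV_32S) in function 'minEnclosingCircle'
```

View pics/v4.png

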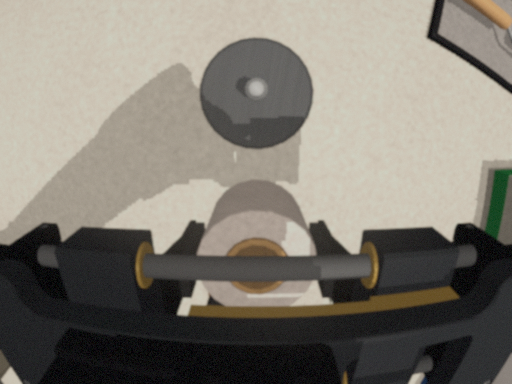

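The spindle tip shows at (257,88), and the held roll's ring is at about (257,265) and upright. The roll needs to go about +90 mm in y, then down.

Request:
drive_tool:
  series: [0, 0, 0, 0.8, 0.02, 0, -1, 0, 0, 0, 1.6, 0.02, 0, -1, 0, 0, 0, 2.1, 0.02, 0, -1, 0, 0, 0, 2.26, 0.02, 0, -1, 0, 0, 0, 2.26, 0.02, 0.4, -1, 0, 0, 0, 2.26, 0.02, 0.8, -1, 0, 0, 0, 2.26, 0.02, 0.8, -1, 0, 0, 0, 2.26, 0.02, 0.8, -1, 0, 0, 0, 2.26, 0.02, 0.8, -1, 0, 0, 0, 2.26, 0.02, 0.8, -1]

```text
time: 18.27
ee_pos: [0.4814, 0.3479, 0.1518]
eef_rot: [0.707, 0.707, 0.001, 0.0]
ft_force: [0.1, 0.2, -0.3]
width: 0.062
grip_force: 20.0
```

Request:
drive_tool:
  series: [0, 0, 0, -0.02, 0, 0.2, -1, 0, 0, 0, -0.02, 0, 0.4, -1, 0, 0, 0, -0.02, 0, 0.6, -1, 0, 0, 0, -0.02, 0, 0.8, -1, 0, 0, 0, -0.02, 0, 1, -1, 0, 0, 0, -0.02, 0, 1.1, -1, 0, 0, 0, -0.02, 0, 1.1, -1, 0, 0, 0, -0.02, 0, 1.1, -1]

```text
time: 18.93
ee_pos: [0.4807, 0.3471, 0.1063]
eef_rot: [0.707, 0.707, -0.0, -0.0]
ft_force: [-0.2, 0.4, -0.7]
width: 0.0622
grip_force: 20.0
```

No force, so the bore is over the spindle. Lowering to the plate.

Request:
drive_tool:
  series: [0, 0, 0, 0, 0, 0.2, -1, 0, 0, 0, 0, 0, 0.4, -1, 0, 0, 0, 0, 0, 0.6, -1, 0, 0, 0, 0, 0, 0.8, -1, 0, 0, 0, 0, 0, 0.95, -1, 0, 0, 0, 0, 0, 1.04, -1, 0, 0, 0, 0, 0, 1.1, -1, 0, 0, 0, 0, 0, 1.1, -1, 0, 0, 0, 0, 0, 1.1, -1]

```text
time: 19.68
ee_pos: [0.4809, 0.3473, 0.0627]
eef_rot: [0.707, 0.707, 0.0, 0.0]
ft_force: [-0.9, -0.1, -1.0]
width: 0.0621
grip_force: 20.0
```

Request:
drive_tool:
  series: [0, 0, 0, 0, 0, 0.04, -1, 0, 0, 0, 0, 0, 0.07, -1, 0, 0, 0, 0, 0, 0.07, -1, 0, 0, 0, 0, 0, 0.07, -1]

```text
time: 20.02
ee_pos: [0.4812, 0.3475, 0.0618]
eef_rot: [0.707, 0.707, 0.001, 0.0]
ft_force: [-7.0, -4.7, 18.2]
width: 0.0622
grip_force: 20.0
```

Contact on the plate at 18 N. Opening and retreating.

Request:
drive_tool:
  series: [0, 0, 0, 0, 0, -0.05, 0.6, 0, 0, 0, 0, 0, -0.05, 1, 0, 0, 0, 0, 0, -0.05, 1, 0, 0, 0, 0, 0, -0.05, 1, 0, 0, 0, 0, 0, -0.05, 1, 0, 0, 0, 0, 0, -0.5, 1, 0, 0, 0, 0, 0, -1.2, 1, 0, 0, 0, 0, 0, -2, 1, 0, 0, 0, 0, 0, -3, 1, 0, 0, 0, 0, 0, -3.6, 1]

```text
time: 20.85
ee_pos: [0.4813, 0.3478, 0.2075]
eef_rot: [0.707, 0.707, 0.002, 0.0]
ft_force: [0.5, 0.4, 0.1]
width: 0.0873
grip_force: 0.0
```

Request:
drive_tool:
  series: [0, 0, 0, -0.9, 0, 0, 1, 0, 0, 0, -1.8, 0, 0, 1, 0, 0, 0, -2.4, 0, 0, 1, 0, 0, 0, -2.4, 0, 0, 1, 0, 0, 0, -2.4, 0, 0, 1, 0, 0, 0, -2.4, 0, 0, 1, 0, 0, 0, -2.4, 0, 0, 1]

```text
time: 21.43
ee_pos: [0.4804, 0.2524, 0.2037]
eef_rot: [0.707, 0.708, 0.0, -0.0]
ft_force: [0.7, -0.0, 0.2]
width: 0.0871
grip_force: 0.0
```

```bash
python3 - <<'E'
from h import *
w=camera("wrist")[:,:,::-1];s=camera("scene")[:,:,::-1];d=camera("side")[:,:,::-1]
cv2.imwrite("pics/v5.png",np.vstack([np.hstack([cv2.resize(w[0:180,150:390],(400,300)),cv2.resize(d[90:165,180:280],(400,300))]),cv2.resize(s[110:290,60:450],(800,300))]))
E
```

```text
(no output)
```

View pics/v5.png

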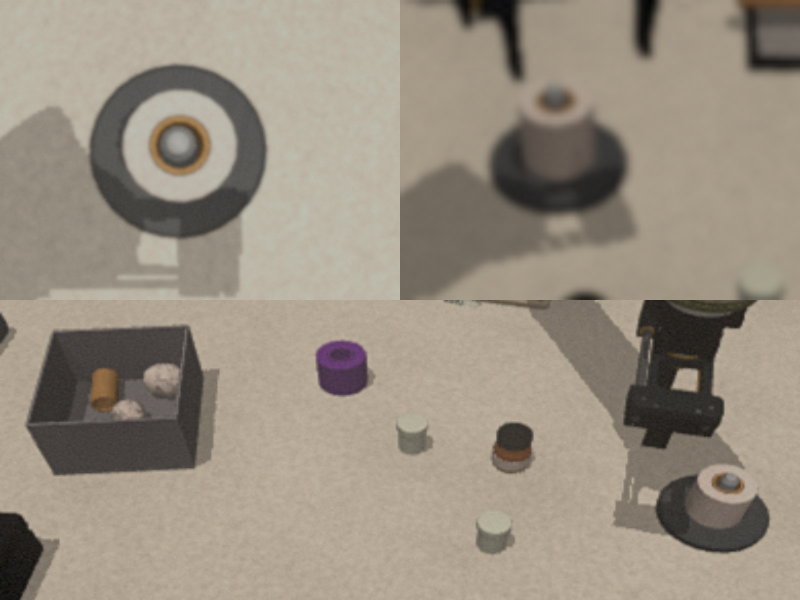

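The roll sits fully down and centred on the spindle, at (180,145) in the wrist view. The core and both wads are in the bin, and the pots and jar haven't moved.

```bash
python3 -c "
from bench import r
print(r.close_job())"
```

```text
the job is handed in; nothing more can be done
None
```

The job is handed in at about 22 s of the 72 s allowed: the core and both paper balls are in the bin, the fresh roll stands fully down on the stand, and the pots and jar were left alone; the hand-in returned no verdict.

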